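# Shut the marked stopcock under the sliding cover

## Robot

A 6-joint arm with a two-finger parallel gripper is mounted at the origin on the work surface. World frame = base frame: x ahead of the robot, y to its left, z up, the work surface at z = 0. Lengths are in mm, angles in rad, forces in N, time in s.
With the tool pointing down it reaches from about 350 to 875 mm from the base axis. Payload 4.2 kg.
Tool frame: the origin (TCP) lies midway between the tips of the shut fingers; the grasp point (between the pads) lies 19 mm behind it; z points along the fingers, y is the direction in which the jaws open and shut (so a half turn about z gives the same grasp; the last joint's range is limited). The gripper opens to 85 mm and grips with 20 to 120 N. Pads are 22 mm wide; open, the fingers measure 114 mm over their backs; the gripper's body (76 mm by 85 mm) begins 54 mm behind the grasp point. The pads swing forward as they close: fully open they stand 13 mm farther back than shut.
Start: joints at [1.608, 0.385, 0.008, 0, -1.194, -0.259], TCP at [137.46, 609.675, 231.312] pointing down, gripper open.
Joint ranges: [-3.14, 3.14], [-1.21, 2.06], [-1.07, 1.41], [-3.16, 2.05], [-2.99, -0.16], [-3.1, 3.1]. Speed limits (rad/s): [2.79, 2.79, 3.14, 3.14, 3.14, 3.14].

## Interface

Orientations are given as a unit quaternion [x, y, z, w].
In Python, from bench import read_state, get_image, job_done, search_frame, regions_of gives the robot as it stands.
- The arm moves only by the tool servo_tool, never from a script. Its arguments are lists of equal length, an entry for each row: "turn": the turn, a rotation vector about the world's x, y, z in rad, a list of three; "dp": the shift along the world's x, y, z in m, a list of three; "fingers": the finger opening in m, from 0 to 0.0854. In form: {"turn": [[rx, ry, rz], ...], "dp": [[tx, ty, tz], ...], "fingers": [fingers, ...]}. A call has exactly 5 rows; each row shifts and turns the pose as measured when the row begins; what a row does not reach is not made up. A row lasts 1/8 s, in which the tool goes at most 62.5 mm and 10.7 degrees, less where a joint would pass 70% of its speed; a pose out of reach is approached as far as the arm can. A call is refused whole if a number of a shift passes 0.0625 or a number of a turn 0.188, either way. A call with a gripper value outside its range is refused whole. The fingers move at their own pace and stop on an object; the grip force is fixed at half the most. Time passes only in rows, so rows that do not move let the fingers close, or fill a call up. It gives the time, the measured TCP pose, the force and the opening at its end, in the units of the state.
- read_state(): the state, without advancing time (a new reading comes with each control period).
- get_image(name): name is "scene" or "top" or "wrist"; returns a dict with "img" (480x640x3 uint8, red, green, blue), "vfov" (degrees; the focal length in pixels is half the picture's height over the tangent of half this angle, whatever the lens; pixels are square), "cx", "cy" (the principal point, pixels), "world_from_camera" (4x4, takes a point from camera to world coordinates); the wrist camera has in their place "mount" (4x4, takes a point from camera to tool coordinates, whose origin is the TCP and whose axes are the flange's). Camera axes: x right, y down, z forward; pixel columns grow to the right and rows downward; lengths in mm; the calibration is good to about 2 mm. A picture is of the moment at which its call begins: read the wrist's pose just before it. There is no depth.
- job_done(): hands the job in, once; it reports no verdict.
Trained networks look in the newest picture that a camera, given by its name, has taken for a name from the list of things; names that differ only in an ending like _2 or _b are one class to them, and where a whole thing is asked for, a point or a joint stands for the part that bears it (a point fixed in the world has none). Each returns a list of dicts, best first, with "score" (0 to 1); they miss things now and then, are a little off and sometimes report something else, mostly with a low value. They report only what shows in the picture. A call takes as long as a camera call.
- search_frame(query, camera): "box" ([left, top, width, height] in pixels, round what is visible of it).
- regions_of(query, camera): "region" (480x640 bool, what is visible of it) and "box" ([left, top, width, height] in pixels, round what is visible of it).
The state is a dict: "clock": time; "joints": joint angles; "joint_vel": joint speeds; "joint_efforts": joint torques, N m; "position": TCP position; "ee_rot": TCP orientation; "contact_force": force on the tool from outside, world axes, zero at the start; "wrist_torque": the same for the moment, N m; "gripper_width": finger opening in mm.
Only numpy, scipy, OpenCV 4.12 (cv2) and the standard library are available. Lean on these libraries where they do the work, as an engineer would, in place of code of your own. Each camera call takes 0.05 s, during which the arm holds its last target. There are 200 camera calls.

## Task

Push the sliding cover of the valve box on the chilled-food counter all the way open to the left, then push the marked handle under it - the broad paddle with the round boss, not the slim bar - a quarter turn clockwise until it is fully shut. Only push: do not pinch the handles, and leave the other handle and the things standing around as they are. Finish with the cover open and the hand clear.

Things in the scene. Friction and masses are not known exactly. Their poses are not given: they have to be found in the camera images.
- valve_box: grey metal box fixed to the counter, x -105..175, y -255..255, 90 high, origin on the counter; its x points away from the robot, y left, z up, the whole turned by up to 0.25 rad. Left half (y 5..255): flat deck at z 90 over which the cover slides. Rear (x 105..175): flat ledge at z 90. Two cover guides at x -100 and 100 rise to z 98.
- well (a point): centre of the floor of the well (the opening under the cover) in the box's right half, z 6; the well is 190 (box x) x 250 (box y). In it are two stopcocks, pivots 120 apart along the box's y. A copper pipe runs along the box's x under each handle, its top at z 34; the brass body under each pivot reaches z 40.
- service_cover (a joint): slide of the white plastic cover over the well: 0 = closed, 0.235 m = fully open at its stop; moves along the box's +y (left). About 2.5 N of friction; stays where it is left. Starts closed or up to 20 mm ajar.
- cover_hump (a point): centre of the top face of the raised block in the middle of the cover, at z 119.5; moves with the cover. The cover plate is 190 (x) x 250 (y) x 5, upper face at z 95.5; the block is 120 (x) x 110 (y) and rises 24 above the plate. The block is too wide to grip: push its right-hand (-y) side.
- marked_handle (a joint): turn of the marked handle: 0 = open, pointing from its pivot along the box's -x (to the robot, in line with its pipe); 1.571 rad = fully shut at its stop, pointing along the box's +y (crosswise to the pipe); clockwise from above. Starts at 0 to 0.3. About 0.12 N m of friction, no spring: stays where it is left.
- marked_pivot (a point): on the pivot axis of the marked handle, half-way up it (z 60). The marked handle is the broad steel paddle: 65 long from the pivot, 28 wide, 20 high (z 50..70), with a raised round boss 22 in diameter and 4 high on top near its free end. The other handle is a slim bar. Either may be the left or the right one.
- marked_end (a point): middle of the free end face of the marked handle, 65 from its pivot, half-way up (z 60)
- plain_handle (a joint): quarter-turn handle of the other stopcock, same directions as marked_handle; starts at 0 to 0.3; must be left as it is
- plain_pivot (a point): on the pivot axis of the plain handle, half-way up (z 60). The plain handle is a slim steel bar 65 long, 12 wide, 20 high, without a boss.
- plain_end (a point): middle of the free end face of the plain handle, 65 from its pivot (z 60)
- tub_left: lidded food tub 128 x 98 x 55, on the counter to the left of the box; origin at the centre of its underside; bystander, leave alone
- tub_right: lidded food tub 128 x 98 x 55, on the counter to the right of the box; origin at the centre of its underside; bystander, leave alone
- sauce_cup: small white cup, 54 diameter, 40 high, standing on the box's rear ledge (its base 90 above the counter); origin at the centre of its underside; bystander, leave alone
- spice_jar: small jar with steel cap, 48 diameter, 45 high, standing on the box's rear ledge (its base 90 above the counter); origin at the centre of its underside; bystander, leave alone
- small_tub: small lidded tub 50 x 68 x 38, standing on the middle of the box's rear ledge (its base 90 above the counter); origin at the centre of its underside; bystander, leave alone

How it is judged:
By the outcome, as a careful person would: the job done as asked, in the order asked, and still so for the second after the job is handed in, with the robot touching nothing.
It also fails if it takes over 51 s, if anything falls off the work surface, if the arm or the gripper's body presses on something with over 40 N, if the wrist force passes 120 N, or if a joint passes its speed limit or range.

## Working session

There is one attempt and no reset: what is moved stays moved. The work goes in short steps, Python scripts to look and compute and a tool call to move; the robot and the scene stay as the last step left them, time stands still between calls to the robot, and variables do not carry over. Pictures are saved under pics/ and viewed, about 8 in all and at most 12, crops included, and the job is handed in when it is done.

Besides the shell and the picture viewer there is one more tool, called after ">>>" as name(argument=value, ...), one argument or row to a line, values as JSON. servo_tool: Moves the arm, as the interface text tells. Its arguments: {"type":"object","properties":{"turn":{"type":"array","items":{"type":"array","items":{"type":"number"}}},"dp":{"type":"array","items":{"type":"array","items":{"type":"number"}}},"fingers":{"type":"array","items":{"type":"number"}}},"required":["turn","dp","fingers"]}

```bash
ls; mkdir -p pics; cat > h.py <<'E'
import numpy as np, cv2
from bench import *
from scipy.spatial.transform import Rotation as R
def cam(n):
    s=read_state(); d=get_image(n)
    f=240/np.tan(np.radians(d["vfov"]/2))
    if "world_from_camera" in d: T=np.array(d["world_from_camera"])
    else:
        W=np.eye(4); W[:3,:3]=R.from_quat(s["ee_rot"]).as_matrix(); W[:3,3]=s["position"]; T=W@np.array(d["mount"])
    return d["img"],f,d["cx"],d["cy"],T
def ray(c,u,v,z):
    _,f,cx,cy,T=c
    r=T[:3,:3]@np.array([(u-cx)/f,(v-cy)/f,1]); o=T[:3,3]
    return o+r*(z-o[2])/r[2]
def proj(c,p):
    _,f,cx,cy,T=c
    q=np.linalg.inv(T)@np.append(p,1); return f*q[0]/q[2]+cx,f*q[1]/q[2]+cy
def save(n,img): cv2.imwrite("pics/"+n,img[:,:,::-1])
E
python3 - <<'E'
from h import *
for n in("top","scene"):
    c=cam(n); save(n+"1.png",c[0]); print(n,c[1:4],c[4][:3].round(2).tolist())
    for q in("valve_box","service_cover","cover_hump","tub_left","tub_right","sauce_cup","spice_jar","small_tub"):
        r=search_frame(q,n); print(q,[(x["box"],round(x["score"],2)) for x in r[:2]])
print(read_state())
E
```

```text
pics
top (np.float64(451.80402564210846), 319.81920792231557, 234.57927255213124) [[0.08, -0.97, 0.22, 357.89], [-1.0, -0.08, 0.02, 37.07], [0.0, -0.22, -0.98, 1206.03]]
valve_box [([209.5, 158.5, 223.5, 164.0], 0.57)]
service_cover [([300.8, 213.7, 116.4, 100.6], 0.91)]
cover_hump [([299.0, 212.6, 115.9, 102.0], 0.95), ([271.4, 169.1, 18.7, 27.4], 0.7)]
tub_left [([160.9, 182.1, 60.0, 59.2], 0.97)]
tub_right [([414.1, 252.7, 53.3, 57.0], 0.77), ([312.4, 183.1, 28.4, 21.8], 0.32)]
sauce_cup [([371.4, 199.5, 21.5, 23.3], 0.55)]
spice_jar []
small_tub [([310.5, 183.1, 28.3, 22.1], 0.91), ([272.2, 170.3, 19.4, 22.3], 0.28)]
scene (np.float64(550.4795741289638), 317.89129795945416, 237.77689381995611) [[0.85, 0.3, -0.44, 1123.07], [0.53, -0.49, 0.69, -801.45], [-0.01, -0.82, -0.58, 833.53]]
valve_box [([194.7, 187.9, 249.3, 179.4], 0.77), ([209.5, 227.1, 137.0, 83.8], 0.49)]
service_cover [([209.6, 222.6, 136.4, 90.5], 0.92)]
cover_hump [([206.4, 224.5, 140.2, 87.9], 0.56)]
tub_left [([380.0, 187.9, 56.2, 33.6], 0.74)]
tub_right [([169.1, 306.0, 74.0, 79.0], 0.75)]
sauce_cup [([302.2, 27
[... 156 characters left out ...]

{'clock': 0.9, 'joints': array([ 1.60757939e+00,  3.84669820e-01,  7.93588206e-03,  3.48435230e-06,
       -1.19397183e+00, -2.58590862e-01]), 'joint_vel': array([ 0.00146703,  0.00181968, -0.00097654, -0.00089141, -0.00111228,
        0.00025634]), 'joint_efforts': array([ 5.78458876e-04, -3.92074370e+01,  1.88618606e+01,  4.19066280e+00,
       -3.08849039e-04,  2.95841879e-06]), 'position': array([137.47255015, 609.69521778, 231.34490379]), 'ee_rot': array([ 9.93856534e-01, -1.10676053e-01, -5.06036928e-06, -4.50235987e-05]), 'contact_force': array([-0.22753593,  0.29141701, -0.77143395]), 'wrist_torque': array([-0.01432318, -0.01034552,  0.00392935]), 'gripper_width': 85.58107988398108}
```

View pics/top1.png

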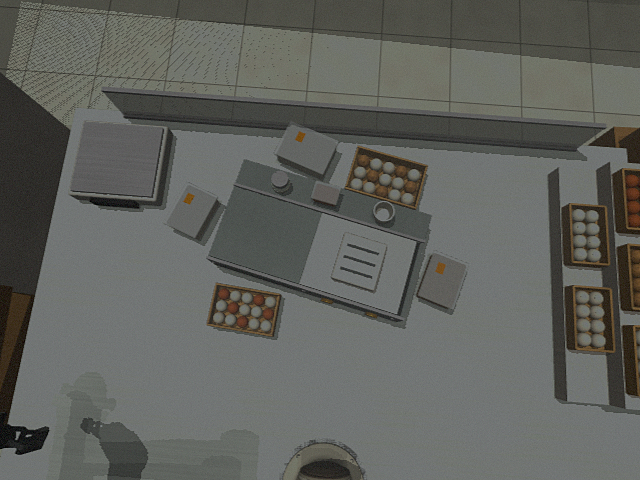

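View pics/scene1.png

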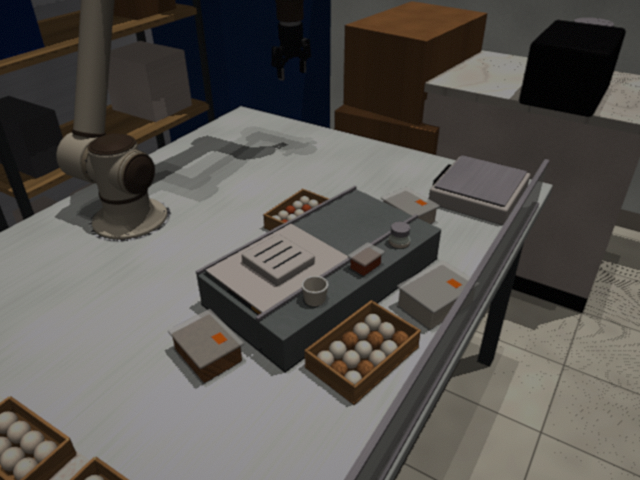

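Top view: box corners near (208,260), (243,161), (430,213), (405,320); cover right half with hump at about (358,262). Fit the box pose and overlay.

```bash
cat > fit.py <<'E'
from h import *
c=cam("top")
from scipy.optimize import least_squares
def b2w(t,p):
    x,y,a=t; return np.array([x+p[0]*np.cos(a)-p[1]*np.sin(a), y+p[0]*np.sin(a)+p[1]*np.cos(a), p[2]])
obs={(208,260):(-105,255,90),(243,161):(175,255,90),(430,213):(175,-255,90),(405,320):(-105,-255,90)}
t=least_squares(lambda t:np.ravel([np.subtract(proj(c,b2w(t,p)),o) for o,p in obs.items()]),[500,0,0]).x
print(t,[np.round(proj(c,b2w(t,p)),1) for p in obs.values()])
S=3;im=cv2.resize(c[0][150:330,200:440],None,fx=S,fy=S,interpolation=cv2.INTER_CUBIC)
im=cv2.convertScaleAbs(im,alpha=1.6)
def poly(ps,col):
    q=np.array([(np.array(proj(c,b2w(t,p)))-[200,150]+.5)*S for p in ps]).astype(int)
    cv2.polylines(im,[q],True,col,1)
poly(obs.values(),(255,0,0))
poly([(-105,-255,0),(-105,255,0),(175,255,0),(175,-255,0)],(255,255,0))
for s in(0,):
    poly([(-95,-250+s,95.5),(95,-250+s,95.5),(95,s,95.5),(-95,s,95.5)],(0,255,0))
    poly([(-60,-180+s,119.5),(60,-180+s,119.5),(60,-70+s,119.5),(-60,-70+s,119.5)],(0,0,255))
save("fit.png",im)
c=cam("wrist"); save("w1.png",c[0])
print(b2w(t,(0,-125,119.5)))
E
python3 fit.py
```

```text
[ 5.66038842e+02  6.10608006e+01 -2.07249552e-01] [array([206.8, 261. ]), array([242.6, 159.9]), array([431.7, 213.1]), array([405. , 319.8])]
[540.31770559 -61.26427096 119.5       ]
```

View pics/fit.png

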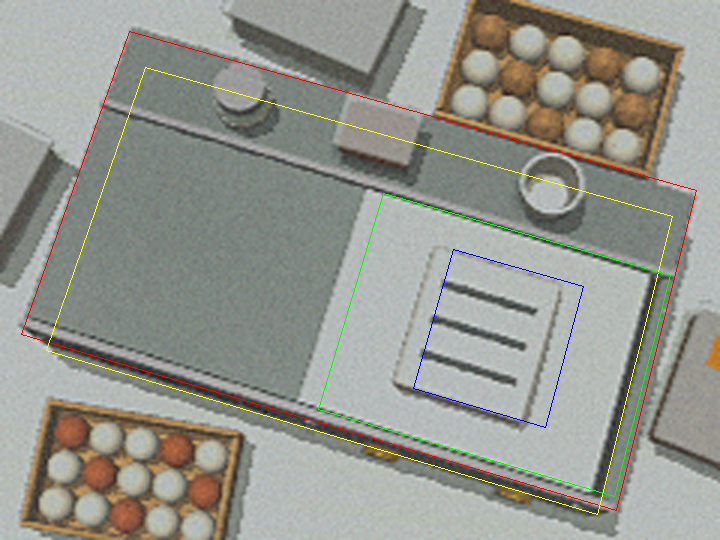

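The overlay shows a good box fit: centre (566, 61), yaw −0.207. The hump is about 22 crop px left of its closed place, so the cover is about 18 mm ajar. Next I go to the right of the hump.

>>> servo_tool(
  turn=[
    [0,0,0],
    [0,0,0],
    [0,0,0],
    [0,0,0],
    [0,0,0],
  ],
  dp=[
    [0.026,-0.05,0],
    [0.026,-0.05,0],
    [0.026,-0.05,0],
    [0.026,-0.05,0],
    [0.026,-0.05,0],
  ],
  fingers=[0,0,0,0,0],
)

```text
clock: 1.62
position: [268.8, 355.5, 230.2]
ee_rot: [0.994, -0.108, 0.001, -0.0]
contact_force: [0.9, -0.3, 0.4]
gripper_width: -0.2
```

>>> servo_tool(
  turn=[
    [0,0,0],
    [0,0,0],
    [0,0,0],
    [0,0,0],
    [0,0,0],
  ],
  dp=[
    [0.026,-0.05,0],
    [0.026,-0.05,0],
    [0.026,-0.05,0],
    [0.026,-0.05,0],
    [0.026,-0.05,0],
  ],
  fingers=[0,0,0,0,0],
)

```text
clock: 2.25
position: [401.8, 97.4, 232.8]
ee_rot: [0.994, -0.106, 0.003, -0.003]
contact_force: [0.9, 1.4, 0.4]
gripper_width: -0.2
```

>>> servo_tool(
  turn=[
    [0,0,0],
    [0,0,0],
    [0,0,0],
    [0,0,0],
    [0,0,0],
  ],
  dp=[
    [0.025,-0.048,0],
    [0.025,-0.048,0],
    [0.025,-0.048,0],
    [0.025,-0.048,0],
    [0.024,-0.04,0],
  ],
  fingers=[0,0,0,0,0],
)

```text
clock: 2.88
position: [529.5, -144.1, 234.8]
ee_rot: [0.994, -0.106, 0.006, -0.004]
contact_force: [0.4, 1.6, 0.5]
gripper_width: -0.0
```

```bash
cat >> h.py <<'E'
BT=(566.0,61.1,-0.207)
def b2w(p,t=BT):
    x,y,a=t; return np.array([x+p[0]*np.cos(a)-p[1]*np.sin(a), y+p[0]*np.sin(a)+p[1]*np.cos(a), p[2]])
def w2b(p,t=BT):
    x,y,a=t; d=np.array(p[:2])-[x,y]; return np.array([d[0]*np.cos(a)+d[1]*np.sin(a),-d[0]*np.sin(a)+d[1]*np.cos(a),p[2]])
E
python3 - <<'E'
from h import *
s=read_state(); print(s["position"],w2b(s["position"]),R.from_quat(s["ee_rot"]).as_matrix().round(3).tolist())
c=cam("wrist"); save("w2.png",c[0]); print(c[4].round(2).tolist())
E
```

```text
[ 529.4676815  -144.06572222  234.84920997] [   6.41423646 -208.29412243  234.84920997] [[0.977, -0.211, 0.013], [-0.211, -0.977, 0.007], [0.011, -0.01, -1.0]]
[[-0.21, -0.94, -0.27, 598.36], [-0.98, 0.2, 0.07, -162.12], [-0.01, 0.27, -0.96, 377.56], [0.0, 0.0, 0.0, 1.0]]
```

View pics/w2.png

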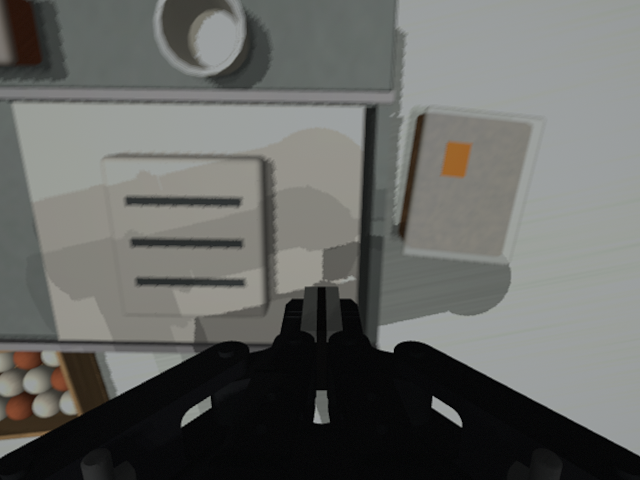

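The wrist view shows fingertips at about (322,300), hump right face at column 265 and cover edge at column 365, so the descent spot is free.

>>> servo_tool(
  turn=[
    [0,0,0],
    [0,0,0],
    [0,0,0],
    [0,0,0],
    [0,0,0],
  ],
  dp=[
    [0,0,-0.045],
    [0,0,-0.045],
    [0,0,-0.03],
    [0,0,-0.01],
    [0,0,0],
  ],
  fingers=[0,0,0,0,0],
)

```text
clock: 3.55
position: [534.1, -150.4, 102.4]
ee_rot: [0.994, -0.109, 0.009, -0.003]
contact_force: [0.0, -0.0, -0.9]
gripper_width: -0.1
```

>>> servo_tool(
  turn=[
    [0,0,0],
    [0,0,0],
    [0,0,0],
    [0,0,0],
    [0,0,0],
  ],
  dp=[
    [0.002,0.02,0.001],
    [0.002,0.02,0.001],
    [0.004,0.025,0],
    [0.004,0.025,0],
    [0.005,0.025,0],
  ],
  fingers=[0,0,0,0,0],
)

```text
clock: 4.18
position: [554.7, -36.0, 112.7]
ee_rot: [0.994, -0.11, 0.015, -0.001]
contact_force: [-0.4, -3.6, -1.2]
gripper_width: 0.0
```

>>> servo_tool(
  turn=[
    [0,0.01,0],
    [0,0.01,0],
    [0,0.01,0],
    [0,0,0],
    [0,0,0],
  ],
  dp=[
    [0.005,0.02,-0.005],
    [0.005,0.02,-0.004],
    [0.005,0.02,-0.002],
    [0.005,0.02,-0.001],
    [0.004,0.015,-0.001],
  ],
  fingers=[0,0,0,0,0],
)

```text
clock: 4.8
position: [581.7, 63.0, 104.9]
ee_rot: [0.994, -0.109, 0.002, 0.001]
contact_force: [-0.9, -3.5, 2.1]
gripper_width: -0.0
```

```bash
python3 - <<'E'
from h import *
s=read_state(); print(s["position"],w2b(s["position"]),s["contact_force"])
E
```

```text
[581.67664612  63.00792957 104.92871448] [ 14.94985241   5.08913959 104.92871448] [-0.89242341 -3.51730087  2.0581645 ]
```

>>> servo_tool(
  turn=[
    [0,0,0],
    [0,0,0],
    [0,0,0],
    [0,0,0],
    [0,0,0],
  ],
  dp=[
    [0.001,0.008,0],
    [0.001,0.008,0],
    [0.001,0.007,0],
    [0.001,0.006,0],
    [0.001,0.005,0],
  ],
  fingers=[0,0,0,0,0],
)

```text
clock: 5.42
position: [589.0, 99.6, 104.7]
ee_rot: [0.994, -0.109, 0.004, 0.0]
contact_force: [1.8, -3.1, 0.6]
gripper_width: 0.3
```

>>> servo_tool(
  turn=[
    [0,0,0],
    [0,0,0],
    [0,0,0],
    [0,0,0],
    [0,0,0],
  ],
  dp=[
    [0.0,0.004,0],
    [0.0,0.004,0],
    [0.001,0.004,0],
    [0.001,0.004,0],
    [0.001,0.004,0],
  ],
  fingers=[0,0,0,0,0],
)

```text
clock: 6.05
position: [588.7, 104.1, 104.9]
ee_rot: [0.994, -0.111, -0.002, 0.014]
contact_force: [2.0, -15.2, 2.5]
gripper_width: 0.0
```

>>> servo_tool(
  turn=[
    [0,0,0],
    [0,0,0],
    [0,0,0],
    [0,0,0],
    [0,0,0],
  ],
  dp=[
    [-0.004,-0.02,0.0],
    [-0.02,-0.03,0.045],
    [-0.035,-0.035,0.035],
    [-0.04,-0.03,0.015],
    [-0.038,-0.03,0],
  ],
  fingers=[0,0,0,0,0],
)

```text
clock: 6.68
position: [447.1, -42.7, 199.5]
ee_rot: [0.994, -0.111, -0.003, 0.011]
contact_force: [-0.1, 0.5, -0.3]
gripper_width: -0.2
```

```bash
python3 - <<'E'
from h import *
s=read_state(); print(s["position"],w2b(s["position"]),s["ee_rot"].round(4))
c=cam("wrist"); save("w3.png",c[0])
for q,z in(("marked_handle",70),("marked_pivot",70),("plain_handle",70)):
    for r in regions_of(q,"wrist")[:2]:
        m=r["region"]; v,u=np.nonzero(m); print(q,r["box"],r["score"],w2b(ray(c,u.mean(),v.mean(),z)).round(1),len(u))
        b=cv2.boxPoints(cv2.minAreaRect(np.c_[u,v].astype(np.float32))); print([w2b(ray(c,*p,z)).round(1)[:2].tolist() for p in b])
E
```

```text
[447.11984535 -42.72602118 199.5183707 ] [ -95.00345844 -126.04236084  199.5183707 ] [ 0.9938 -0.1107 -0.0033  0.0112]
marked_handle [176.0, 15.3, 64.0, 131.7] 0.72 [  4.  -59.3  70. ] 5896
[[-31.3, -32.2], [44.2, -54.5], [39.3, -85.5], [-37.4, -65.8]]
marked_pivot [175.7, 17.2, 68.3, 127.1] 0.71 [  3.9 -59.3  70. ] 5990
[[-30.9, -30.3], [44.4, -54.9], [38.4, -86.7], [-38.2, -64.6]]
plain_handle [372.2, 19.8, 48.2, 124.1] 0.58 [   7.5 -180.1   70. ] 3406
[[-31.2, -152.4], [43.5, -172.6], [36.9, -199.5], [-39.1, -181.5]]
```

View pics/w3.png

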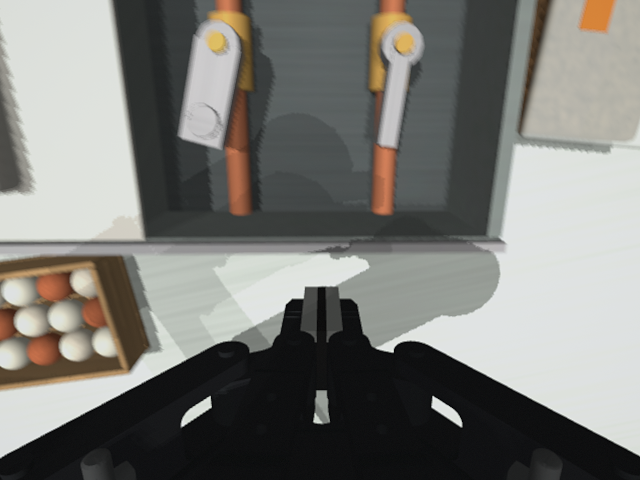

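The marked paddle with the boss is on the left: pivot at (217,41), free end near (202,142). The slim bar is on the right, pivot (404,42). The cover is clear of the well.

```bash
python3 - <<'E'
from h import *
s=read_state(); c=cam("wrist")
print(s["joints"].round(2))
P=w2b(ray(c,217,41,73)); E=w2b(ray(c,201,142,70)); Q=w2b(ray(c,404,42,73));B=w2b(ray(c,204,121,74));Q2=w2b(ray(c,389,148,70))
print(P,E,Q,B,Q2,np.hypot(*(E-P)[:2]),np.arctan2((E-P)[1],-(E-P)[0]),np.arctan2((Q2-Q)[1],-(Q2-Q)[0]))
# cover right edge, well edges
for u,v,z in((130,100,95.5),(145,238,90),(495,238,90)): print(w2b(ray(c,u,v,z)).round(1))
E
```

```text
[ 0.28  0.12 -0.45  0.02 -1.02  1.05]
[ 28.30377359 -66.57267951  73.        ] [-33.48453733 -49.15816292  70.        ] [  26.48663246 -185.15981855   73.        ] [-19.79506966 -53.69521196  74.        ] [ -39.6238524  -178.59355555   70.        ] 64.19548857715962 0.2747156030632717 0.0989978808745037
[ -7.2 -16.7  95.5]
[-95.3 -10.3  90. ]
[-100.6 -251.    90. ]
```

>>> servo_tool(
  turn=[
    [0.01,-0.004,-0.175],
    [0.01,-0.004,-0.175],
    [0,0,-0.175],
    [0,0,-0.175],
    [0,0,-0.175],
  ],
  dp=[
    [0.017,0.002,0],
    [0.018,0.002,0],
    [0.018,0.002,0],
    [0.017,0.002,0],
    [0.017,0.002,0],
  ],
  fingers=[0,0,0,0,0],
)

```text
clock: 7.55
position: [542.0, -27.1, 196.0]
ee_rot: [0.847, -0.531, -0.004, -0.001]
contact_force: [0.1, -0.4, -0.5]
gripper_width: 0.1
```

>>> servo_tool(
  turn=[
    [0,0,-0.175],
    [0,0,-0.175],
    [0,0,-0.175],
    [0,0,-0.175],
    [0,0,0],
  ],
  dp=[
    [0,0,-0.02],
    [0,0,-0.02],
    [0,0,-0.02],
    [0,0,-0.01],
    [0,0,0],
  ],
  fingers=[0,0,0,0,0],
)

```text
clock: 8.18
position: [548.2, -21.7, 119.1]
ee_rot: [-0.607, 0.795, 0.004, 0.002]
contact_force: [0.1, 0.2, -0.3]
gripper_width: -0.2
```

```bash
cat > st.py <<'E'
from h import *
s=read_state(); m=R.from_quat(s["ee_rot"]).as_matrix()
print(s["clock"],s["position"].round(1),w2b(s["position"]).round(1),"F",s["contact_force"].round(1),"tx",m[:2,0].round(3),"fix",(-m[1,2]).round(3),(m[0,2]).round(3),"yawbox",round(np.arctan2(m[1,0],m[0,0])+.207,3))
E
python3 st.py
```

```text
8.175 [548.2 -21.7 119.1] [ -0.4 -84.7 119.1] F [ 0.1  0.2 -0.3] tx [-0.264 -0.965] fix -0.008 -0.002 yawbox -1.631
```

>>> servo_tool(
  turn=[
    [0,0,0.02],
    [0,0,0.02],
    [0,0,0.02],
    [0,0,0],
    [0,0,0],
  ],
  dp=[
    [-0.007,-0.006,0],
    [-0.007,-0.006,0],
    [0,0,-0.025],
    [0,0,-0.025],
    [0,0,-0.012],
  ],
  fingers=[0,0,0,0,0],
)

```text
clock: 8.8
position: [535.4, -34.4, 59.1]
ee_rot: [-0.636, 0.772, 0.002, 0.005]
contact_force: [0.3, -0.6, -0.0]
gripper_width: -0.1
```

```bash
python3 st.py
```

```text
8.8 [535.4 -34.4  59.1] [-10.3 -99.7  59.1] F [ 0.3 -0.6 -0. ] tx [-0.192 -0.981] fix -0.01 0.005 yawbox -1.557
```

>>> servo_tool(
  turn=[
    [0,0,0],
    [0,0,0],
    [0,0,0],
    [0,0,0],
    [0,0,0],
  ],
  dp=[
    [-0.001,0.01,-0.005],
    [0,0.01,0],
    [0.0005,0.0075,0],
    [0.0005,0.0075,0],
    [0.0,0.0,0],
  ],
  fingers=[0,0,0,0,0],
)

```text
clock: 9.43
position: [535.2, 2.1, 55.5]
ee_rot: [-0.636, 0.771, 0.002, 0.005]
contact_force: [0.4, -1.1, -0.4]
gripper_width: 0.1
```

```bash
python3 st.py
```

```text
9.425 [535.2   2.1  55.5] [-18.  -64.1  55.5] F [ 0.4 -1.1 -0.4] tx [-0.19  -0.982] fix -0.008 0.005 yawbox -1.555
```

>>> servo_tool(
  turn=[
    [0,0,0],
    [0,0,0],
    [0,0,0],
    [0,0,0],
    [0,0,0],
  ],
  dp=[
    [0.0035,0.005,-0.001],
    [0.0035,0.005,0],
    [0.0045,0.0042,0],
    [0.0045,0.0042,0],
    [0.0,0.0,0],
  ],
  fingers=[0,0,0,0,0],
)

```text
clock: 10.05
position: [548.7, 20.3, 54.4]
ee_rot: [-0.636, 0.772, 0.003, 0.001]
contact_force: [-1.9, -1.2, 0.8]
gripper_width: -0.2
```

```bash
python3 st.py; python3 - <<'E'
from h import *
c=cam("wrist"); save("w4.png",c[0])
E
```

```text
10.05 [548.7  20.3  54.4] [ -8.5 -43.5  54.4] F [-1.9 -1.2  0.8] tx [-0.191 -0.981] fix -0.007 -0.002 yawbox -1.556
```

View pics/w4.png

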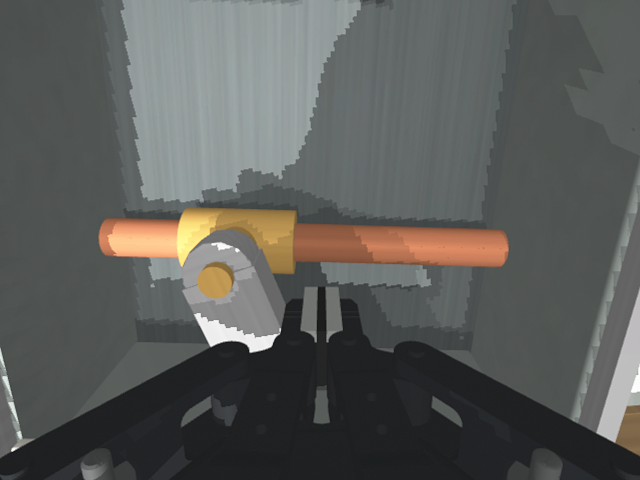

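The paddle is being turned by the fingers: it is down-right from its pivot at (215,282), about 25–30° short of crosswise. I carry on to the stop.

>>> servo_tool(
  turn=[
    [0,0,0],
    [0,0,0],
    [0,0,0],
    [0,0,0],
    [0,0,0],
  ],
  dp=[
    [0.004,0.0018,0],
    [0.004,0.0015,0],
    [0.004,0.0015,0],
    [0.004,0.001,0],
    [0.004,0.0,0],
  ],
  fingers=[0,0,0,0,0],
)

```text
clock: 10.72
position: [561.0, 25.9, 53.1]
ee_rot: [-0.635, 0.773, 0.009, -0.007]
contact_force: [-14.9, 3.9, 10.2]
gripper_width: 0.1
```

```bash
python3 st.py
```

```text
10.725 [561.   25.9  53.1] [  2.3 -35.5  53.1] F [-14.9   3.9  10.2] tx [-0.194 -0.981] fix -0.005 -0.022 yawbox -1.56
```

>>> servo_tool(
  turn=[
    [0,0,0],
    [0,0,0],
    [0,0,0],
    [0,0,0],
    [0,0,0],
  ],
  dp=[
    [0.005,-0.001,0],
    [0.005,-0.001,0],
    [0.005,-0.001,0],
    [-0.012,0.001,0],
    [-0.015,0.0,0],
  ],
  fingers=[0,0,0,0,0],
)

```text
clock: 11.35
position: [536.8, 28.7, 53.8]
ee_rot: [-0.634, 0.773, 0.018, -0.016]
contact_force: [0.6, -0.3, 1.1]
gripper_width: -0.2
```

>>> servo_tool(
  turn=[
    [0,0,0],
    [0,0,0],
    [0,0,0],
    [0,0,0],
    [0,0,0],
  ],
  dp=[
    [-0.005,-0.005,0.01],
    [-0.01,-0.01,0.04],
    [-0.03,0,0.045],
    [-0.04,0,0.045],
    [-0.04,0,0.03],
  ],
  fingers=[0,0,0,0,0],
)

```text
clock: 11.98
position: [412.1, 12.2, 229.1]
ee_rot: [-0.634, 0.773, 0.016, -0.013]
contact_force: [-0.8, -0.5, 0.8]
gripper_width: -0.2
```

```bash
python3 st.py; python3 - <<'E'
from h import *
c=cam("wrist"); save("w5.png",c[0])
c=cam("top"); im=cv2.resize(c[0][150:330,200:440],None,fx=3,fy=3,interpolation=cv2.INTER_CUBIC); save("t5.png",cv2.convertScaleAbs(im,alpha=1.6))
E
```

```text
11.975 [412.1  12.2 229.1] [-140.5  -79.4  229.1] F [-0.8 -0.5  0.8] tx [-0.196 -0.981] fix -0.008 -0.04 yawbox -1.562
```

View pics/w5.png

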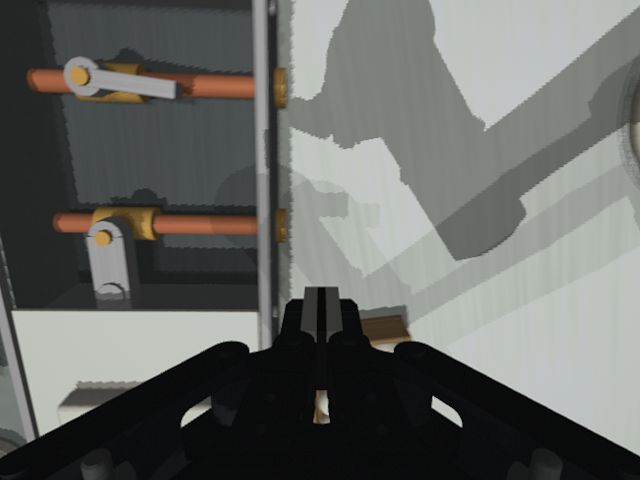

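View pics/t5.png

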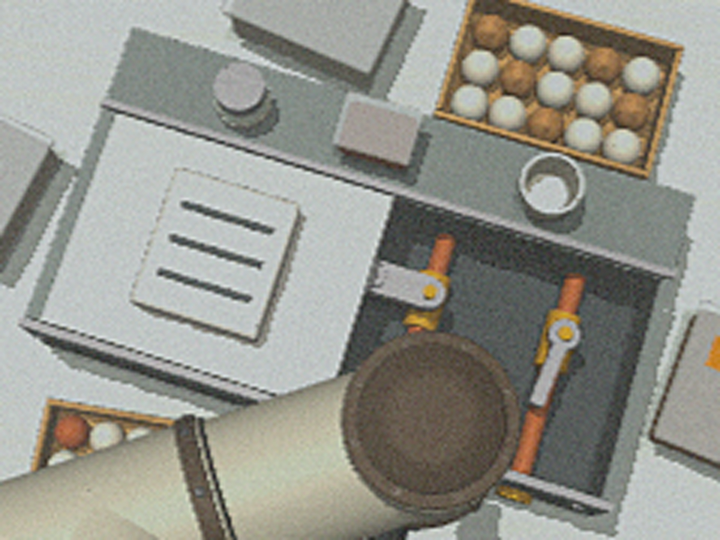

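The wrist view shows the paddle crosswise: pivot (104,238), boss at (111,290) just under the cover edge. The slim bar still lies along its pipe. The top view shows the cover at the left and the other objects unmoved. Now a numeric check.

```bash
python3 - <<'E'
from h import *
c=cam("wrist")
def ang(a,b,z): 
    A=w2b(ray(c,*a,z));B=w2b(ray(c,*b,z)); d=B-A; print(A.round(1),B.round(1),"theta",np.arctan2(d[1],-d[0]).round(3))
ang((88,245),(97,292),70); ang((125,235),(135,300),70); ang((104,238),(111,290),74)
ang((80,76),(178,89),71)
print("cover edge",w2b(ray(c,20,311,95.5)),w2b(ray(c,255,310,95.5)))
c=cam("top")
for u,v in((176,169),(301,203),(133,300),(258,340)): print(w2b(ray(c,200+u/3-.3,150+v/3-.3,119.5)).round(1))
E
```

```text
[ 43.3 -56.   70. ] [ 42.5 -14.1  70. ] theta 1.554
[ 12.4 -64.6  70. ] [11.8 -6.5 70. ] theta 1.56
[ 27.4 -63.3  74. ] [ 28.4 -17.7  74. ] theta 1.594
[  27.7 -184.1   71. ] [ -41.1 -176.4   71. ] theta 0.112
cover edge [89.06112331 -9.99461349 95.5       ] [-93.91304636  -9.54744186  95.5       ]
[ 60.1 169.5 119.5]
[ 61.6  61.1 119.5]
[-55.3 168.6 119.5]
[-57.9  61.  119.5]
```

```bash
python3 -c "
from bench import *
print(job_done())"
```

```text
the job is handed in; nothing more can be done
None
```

The cover is fully open and the marked paddle is fully shut; I handed the job in at about 12 s, with no verdict reported.

I pushed the hump with shut fingers until the cover met its stop at about 15 N. Then, with the hand turned 90°, I pushed the broad paddle (the left handle) clockwise until it met its stop, also at about 15 N. I then withdrew the hand above and in front of the box.

Last checks:
- **Marked handle:** its edges and centreline measured 1.55 to 1.59 rad, against 1.571 for fully shut.
- **Cover:** its right edge measured y ≈ −10 mm and the hump's right face y ≈ 61 mm in the box frame. The expected values are −15 and 55 mm. Both are about 5 mm further left than expected, which I put down to bias in my fit of the box position, since I pushed the cover against its stop.
- **Plain handle:** 0.11 rad now against 0.10 before, so unchanged within measuring error.
- **Bystanders:** those visible in the last top view look where they were.
- **Hand:** TCP at z 229 mm with contact force around 1 N, touching nothing.

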